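# Slide a full slide box over the sill into its storage bay

## Task

Put the full slide box away in the aluminium storage bay beside it without carrying it: raise its leading end onto the bay's front sill while its trailing end stays on the worktop, then push it over the sill until it lies flat inside and has pressed the bay's end buffer well in. The bay is delicate, so feel your way and never ram the box against its sill, rails or stop; leave the other things where they stand.

Things in the scene. Friction and masses are not known exactly. Their poses are not given: they have to be found in the camera images.
- slide_box: Closed dark blue slide box lying flat in front of the bay, 0.55 to 0.9 kg (not measured), centre of mass near its middle. 170 mm long (own y), 64 mm wide (own x -31 to +33), 37 mm tall; the lid does not open. A thumb lip 30 mm long stands out 5 mm on the -x side at mid length, 27 to 30 mm up. Origin: centre of the underside; +y points to the leading end (nearest the bay), z up.
- lead_edge (a point): Middle of the bottom edge of the slide box's leading end (85 mm from the box's origin along its +y). It starts 15 to 55 mm short of the sill, the box up to 15 mm to one side and 0.1 rad askew.
- trail_edge (a point): Middle of the bottom edge of the slide box's trailing end (85 mm from the box's origin along its -y).
- storage_bay: Pale aluminium frame without a floor (inside is bare worktop), fixed to the worktop. Origin: worktop height, middle of the sill's outer face; +y leads into the bay, x across, z up. Side rails 20 mm high, 12 mm thick, y 0 to 262 mm, inner faces at x = -38 and +38 mm. Across them a grey end stop (39 mm high with its knobs) is clamped at a place that varies and is not measured; it carries the buffer.
- sill_mid (a point): Middle of the top of the bay's front sill, 14 mm above the worktop. The sill lies across the mouth of the bay from rail to rail; it is 8 mm thick (bay y 0 to 8 mm) with upright faces. The bay as a whole (sill, rails, stop, buffer) is delicate: the box may press on it with 25 N at most.
- buffer (a joint): How far the buffer is pushed in, m: 0 (out, as at the start) to 0.012 (hard stop); well in is over 0.006. A grey plate 52 mm wide, 6 to 30 mm above the worktop, before the end stop; it slides along the bay's +y against about 4 N friction and stays put. Its face when out is somewhere from bay y = 186 to 210 mm, to be found by touch or eye; the box meets it after its trailing end has dropped behind the sill.
- specimen_cup: Bystander: specimen cup with screw cap, 62 mm across, 64 mm tall, standing beside the bay's far end on the side away from the robot. Origin: centre of its underside.
- beaker: Bystander: small clear beaker, 49 mm across, 59 mm tall, standing beside the bay on the side away from the robot. Origin: centre of its underside.
- timer: Bystander: small white lab timer, 54 x 62 mm, 69 mm tall, standing beside the bay on the side away from the robot. Origin: centre of its underside.

How it is judged:
On the way, in this order (a step that is already met when the one before it is completed fails the run):
1. the box's leading end rests on the sill while its trailing end is on the worktop (y of lead_edge in the frame of storage_bay above 0.003 m and height (world z) of lead_edge above 0.011 m and height (world z) of trail_edge below 0.008 m and y of slide_box in the frame of storage_bay below -0.03 m and contact force between slide_box and storage_bay above 0.5 N), for 0.2 s.
2. the box lies flat behind the sill and bears on the buffer, pushed in more than 6 mm (height (world z) of slide_box below 0.004 m and angle between slide_box's own z axis and vertical below 0.03 rad and y of trail_edge in the frame of storage_bay above 0.007 m and angle between the y axis of slide_box and the y axis of storage_bay, either way round below 0.12 rad and value of joint buffer above 0.006 m and contact force between slide_box and storage_bay above 1 N), for 0.1 s.
At the end, for the whole second after the job is handed in: The box lies flat on the worktop inside the bay (underside within 4 mm of the worktop, tilt under 0.03 rad), its trailing edge behind the sill, its length along the bay within 0.12 rad, at rest, and the buffer is pushed in by more than 6 mm (height (world z) of slide_box below 0.004 m and angle between slide_box's own z axis and vertical below 0.03 rad and y of trail_edge in the frame of storage_bay above 0.007 m and angle between the y axis of slide_box and the y axis of storage_bay, either way round below 0.12 rad and value of joint buffer above 0.006 m and linear speed of slide_box below 0.01 m/s); the robot touches nothing.
It fails at once if the box presses on the bay (sill, rails, stop or buffer) with more than 25 N (contact force between slide_box and storage_bay above 25 N).
It fails at once if the trailing end is lifted more than 15 mm off the worktop while the box's middle is still more than 30 mm short of the sill (carried) (height (world z) of trail_edge above 0.015 m and y of slide_box in the frame of storage_bay below -0.03 m).
It fails at once if the specimen cup is moved more than 20 mm (distance of specimen_cup from where it was at the start of the episode above 0.02 m).
It fails at once if the beaker is moved more than 20 mm (distance of beaker from where it was at the start of the episode above 0.02 m).
It fails at once if the timer is moved more than 20 mm (distance of timer from where it was at the start of the episode above 0.02 m).
It also fails if it takes over 70 s, if anything falls off the work surface, if the arm or the gripper's body presses on something with over 40 N, if the wrist force passes 120 N, or if a joint passes its speed limit or range.

## Robot

A 6-joint arm with a two-finger parallel gripper is mounted at the origin on a cart in front of the work surface, level with it; the furniture and walls round the work are solid. World frame = base frame: x ahead of the robot, y to its left, z up, the work surface at z = 0. Lengths are in m, angles in rad, forces in N, time in s.
With the tool pointing down it reaches from about 0.35 to 0.775 m from the base axis. Payload 7.3 kg.
Tool frame: the origin (TCP) lies on the centre line of the jaws, within the pads' length; the fingertips stand 17 mm ahead of it and the grasp point (between the pads) lies 2 mm behind it (robot.tip_extent is the distance from the TCP to the fingertips, in m); z points along the fingers, y is the line along which they close (so a half turn about z gives the same grasp; the last joint's range is limited). The gripper opens to 92 mm and grips with 3 to 60 N. Pads are 19 mm wide; open, the fingers measure 130 mm over their backs; the gripper's body (75 mm by 190 mm) begins 47 mm behind the grasp point.
Start: joints at [1.17, 0.342, 1.524, -0, 1.275, -0.146], TCP at [0.132, 0.508, 0.244] pointing down, gripper open.
Joint ranges: [-2.53, 2.53], [-0.77, 2.02], [0.04, 2.7], [-1, 4.14], [0.28, 2.66], [-3.11, 3.11]. Speed limits (rad/s): [2.57, 2.57, 3.14, 3.14, 3.14, 3.14].

## Interface

Orientations are given as [roll, pitch, yaw] about the fixed x, y, z axes, in that order (R = Rz(yaw) Ry(pitch) Rx(roll)).
In Python, from cell import robot gives the robot as it stands.
- The arm moves only by the tool step_arm, never from a script. Its argument "motion" is a list of rows, each a list of 2 entries, a list of its own where there are three numbers: the shift along the tool's x, y, z in units of 60 mm (1.0 is 60 mm), then the turn about the tool's z in rad. In form: [[[x, y, z], spin], ...]. A call has 1 to 10 rows; each row is the pose to reach, as a shift and turn from the pose commanded when the call began, along the tool's axes at that moment; what a row does not reach only later rows make up. A row lasts 1/8 s, in which the tool goes at most 62.5 mm and 10.7 degrees, less where a joint would pass 70% of its speed; a pose out of reach is approached as far as the arm can. A call with a gripper value outside its range is refused whole. "hand" is the closure in counts, from 0 (fully open) to 255 (shut), set as the call begins (left out, the last holds). The fingers move at their own pace and stop on an object; "squeeze" is the grip in N (left out, the last holds). Time passes only in rows, so rows that repeat a pose let the fingers close. It gives the time, the measured TCP pose, the force, the opening and the grip force at its end, in the units of the state.
- robot.observe(): the state, without advancing time (a new reading comes with each control period).
- robot.read_camera(name): name is "scene" or "top" or "wrist"; returns a dict with "pixels" (384x512x3 uint8, red, green, blue), "intrinsics" (3x3 intrinsics, pixels), "xyz" and "rotation" of the camera in the world; the wrist camera has in their place "T_tool_cam" (4x4, takes a point from camera to tool coordinates, whose origin is the TCP and whose axes are the flange's). Camera axes: x right, y up, looking along -z (the intrinsics and any distortion apply to the point x, -y, -z); pixel columns grow to the right and rows downward; lengths in m; the calibration is good to about 2 mm. A picture is of the moment at which its call begins: read the wrist's pose just before it. There is no depth.
- robot.hand_in(): hands the job in; it is judged then, once.
The state is a dict: "time": time; "qpos": joint angles; "qvel": joint speeds; "joint_efforts": joint torques, N m; "tool_pos": TCP position; "tool_rot": TCP orientation; "contact_force": force on the tool from outside, world axes, zero at the start; "torque": the same for the moment, N m; "opening": finger opening in m; "grip_force": force on a finger pad.
Only numpy, scipy, OpenCV 4.12 (cv2) and the standard library are available. Lean on these libraries where they do the work, as an engineer would, in place of code of your own. Each camera call takes 0.05 s, during which the arm holds its last target. There are 200 camera calls.

## Working session

There is one attempt and no reset: what is moved stays moved. The work goes in short steps, Python scripts to look and compute and a tool call to move; the robot and the scene stay as the last step left them, time stands still between calls to the robot, and variables do not carry over. Pictures are saved under pics/ and viewed, at most 10 in all, crops included, and the job is handed in when it is done.

Besides the shell and the picture viewer there is one more tool, called after "Emit:" as a command line: name --argument value ..., lists and objects as JSON in quotes. step_arm: Moves the arm, as the interface text tells. Its arguments: {"type":"object","properties":{"motion":{"type":"array"},"hand":{"type":"number"},"squeeze":{"type":"number"}},"required":["motion"]}

```bash
ls; mkdir -p pics; cat > h.py <<'E'
import numpy as np, cv2
from cell import robot
def ray(c,u,v):
    K=np.array(c["intrinsics"]);p=np.linalg.solve(K,[u,v,1.])
    return np.array(c["rotation"])@np.array([p[0],-p[1],-p[2]])
def px2w(c,u,v,z):
    d=ray(c,u,v);o=np.array(c["xyz"]);return o+d*(z-o[2])/d[2]
def w2px(c,P):
    p=np.array(c["rotation"]).T@(np.array(P)-np.array(c["xyz"]));q=np.array(c["intrinsics"])@np.array([p[0],-p[1],-p[2]]);return q[:2]/q[2]
E
python3 - <<'E'
from h import *
print(robot.observe(), robot.tip_extent)
for n in ("top","scene"):
    c=robot.read_camera(n);cv2.imwrite(f"pics/{n}0.png",c["pixels"][:,:,::-1])
    np.save(f"{n}.npy",{k:c[k] for k in c},allow_pickle=True); print({k:c[k] for k in c if k!="pixels"})
E
```

```text
pics
{'time': 0.0, 'qpos': array([ 1.17003044e+00,  3.42726963e-01,  1.52502126e+00,  1.57532204e-07,
        1.27540643e+00, -1.45972283e-01]), 'qvel': array([-0.00013917, -0.00032211,  0.00099439,  0.00038186, -0.00218985,
       -0.00130543]), 'joint_efforts': array([ 1.46714825e-03, -4.31227648e+01, -2.44226611e+01,  7.17929564e-02,
        5.58107521e-02, -1.08032889e-04]), 'tool_pos': array([0.13213622, 0.50770087, 0.24304127]), 'tool_rot': array([-3.14004729e+00, -2.27348999e-04,  2.88679883e+00]), 'contact_force': array([-0.40838077, -0.07586362, -0.96512401]), 'torque': array([-0.02473644, -0.00437751,  0.03606285]), 'grip_force': 0.0, 'opening': 0.09185274094989822} 0.017
{'intrinsics': array([[464.25851409,   0.        , 261.98706422],
       [  0.        , 464.25851409, 186.96982403],
       [  0.        ,   0.        ,   1.        ]]), 'xyz': array([0.34776042, 0.18881113, 1.07401714]), 'rotation': array([ 0.18839873,  0.00636225, -1.60025944])}
{'intrinsics': array([[370.73412032,   0.        , 256.35463473],
       [  0.        , 370.73412032, 193.40036657],
       [  0.        ,   0.        ,   1.        ]]), 'xyz': array([ 0.12215701, -0.36114954,  0.57389104]), 'rotation': array([ 0.90958346,  0.01860481, -0.66740855])}
```

```bash
sed -i 's/np.array(c\["rotation"\])/Rm(c)/g' h.py; cat >> h.py <<'E'
from scipy.spatial.transform import Rotation as Ro
def Rm(c): return Ro.from_euler("xyz",c["rotation"]).as_matrix()
E
python3 -c "
import cv2
cv2.imwrite('pics/top0b.png',cv2.resize(cv2.imread('pics/top0.png'),(800,600),interpolation=cv2.INTER_CUBIC))"
```

```text
(no output)
```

View pics/top0b.png

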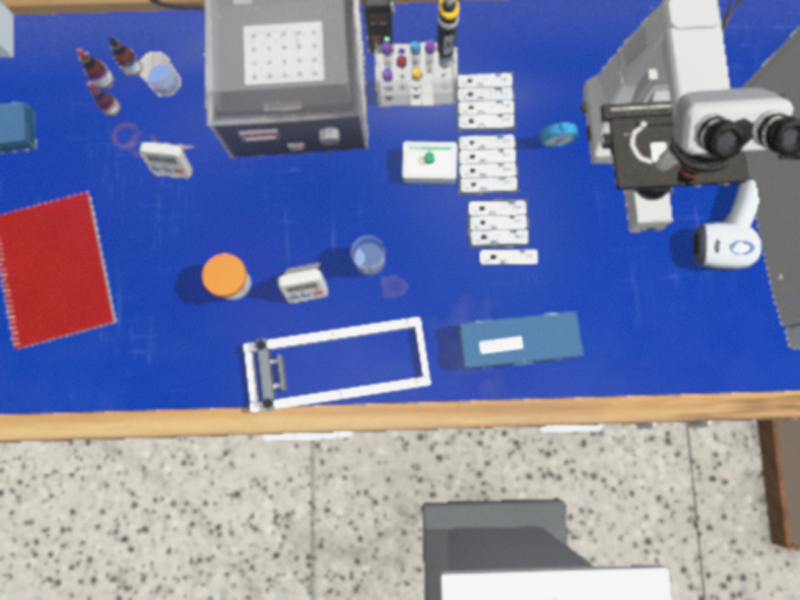

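View pics/scene0.png

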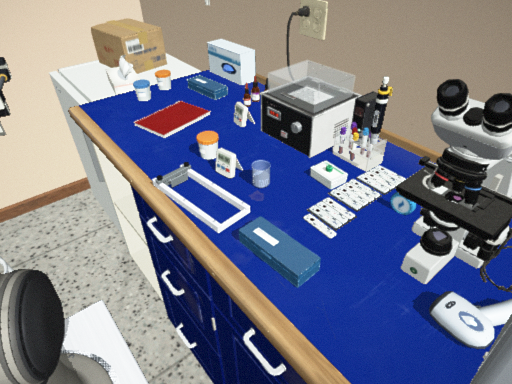

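```bash
python3 -c "
import cv2
i=cv2.imread('pics/top0.png')[195:270,150:380]
cv2.imwrite('pics/crop1.png',cv2.resize(i,None,fx=3.4,fy=3.4,interpolation=cv2.INTER_CUBIC))"
```

```text
(no output)
```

View pics/crop1.png

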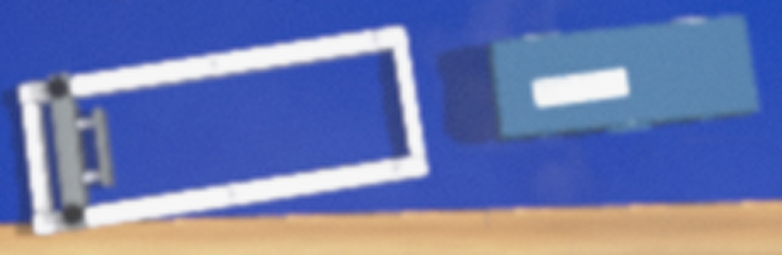

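```bash
python3 - <<'E'
from h import *
c=np.load("top.npy",allow_pickle=True).item()
P=lambda a,b,z: px2w(c,150+(a+.0)/3.4,195+b/3.4,z)[:2]
B=[P(a,b,.037) for a,b in[(492,42),(744,17),(758,110),(500,137)]]
R=[P(a,b,.020) for a,b in[(404,27),(18,87),(35,235),(428,174)]]
print(np.round(B,4),np.round(R,4))
n=np.linalg.norm
for Q in(B,R): print([round(n(Q[i]-Q[(i+1)%4]),4) for i in range(4)])
bc=np.mean(B,0); by=(B[0]+B[3]-B[1]-B[2]);by/=n(by)
ry=(R[1]+R[2]-R[0]-R[3]);ry/=n(ry); rc=np.mean(R,0)
o=rc-ry*.131; rx=np.array([ry[1],-ry[0]])
print("box ctr",bc,"yaw",np.arctan2(by[1],by[0]),"bay o",o,"yaw",np.arctan2(ry[1],ry[0]), "x dir",rx)
f=lambda p:((p-o)@rx,(p-o)@ry)
print("box in bay",f(bc),"lead",f(bc+by*.085))
for a,b in[(106,108),(113,186)]: print("buf",f(P(a,b,.03)))
np.savez("geo.npz",o=o,rx=rx,ry=ry,bc=bc,by=by)
E
```

```text
[[ 0.4966  0.1172]
 [ 0.5082 -0.0507]
 [ 0.4462 -0.0554]
 [ 0.4336  0.1147]] [[0.511  0.175 ]
 [0.4782 0.4354]
 [0.3797 0.4228]
 [0.412  0.1623]]
[np.float64(0.1684), np.float64(0.0622), np.float64(0.1706), np.float64(0.063)]
[np.float64(0.2624), np.float64(0.0993), np.float64(0.2625), np.float64(0.0999)]
box ctr [0.47115753 0.03144641] yaw 1.642479959079453 bay o [0.46146675 0.16887776] yaw 1.6950735674751418 x dir [0.99228752 0.12395758]
box in bay (np.float64(-0.007419616907518476), np.float64(-0.13757265518405448)) lead (np.float64(-0.002951220854712335), np.float64(-0.05269018681328157))
buf (np.float64(0.025214425943713738), np.float64(0.20399610565600773))
buf (np.float64(-0.026486010798441796), np.float64(0.20565215315755855))
```

```bash
cat >> h.py <<'E'
G=np.load("geo.npz");o,rx,ry=G["o"],G["rx"],G["ry"];BY=np.arctan2(ry[1],ry[0])
def st():
    s=robot.observe();p=s["tool_pos"];d=p[:2]-o
    print("t",round(s["time"],2),"bay x,y,z mm",np.round([d@rx*1e3,d@ry*1e3,p[2]*1e3],1),"yaw-bay",round(s["tool_rot"][2]-BY,3),"F",np.round(s["contact_force"],1),"open",round(s["opening"],4),"grip",round(s["grip_force"],1))
    return s
def go(P,yaw):
    s=st();T=Ro.from_euler("xyz",s["tool_rot"]).as_matrix()
    print("shift",np.round(T.T@(np.array(P)-s["tool_pos"])/.06,3),"spin",round(s["tool_rot"][2]-yaw,3))
E
python3 - <<'E'
from h import *
g=G["bc"]+G["by"]*.075
go([*g,.12],1.642); print(g)
E
```

```text
t 0.1 bay x,y,z mm [-284.8  377.1  243.1] yaw-bay 1.192 F [-0.   0.4 -0.7] open 0.0916 grip 0.0
shift [-7.068 -5.072  2.057] spin 1.245
[0.46578586 0.1062538 ]
```

Emit:
step_arm --motion '[[[-0.8, -0.6, 0], 0.15], [[-1.6, -1.15, 0], 0.3], [[-2.4, -1.7, 0], 0.45], [[-3.2, -2.3, 0], 0.6], [[-4.0, -2.9, 0], 0.75], [[-4.8, -3.45, 0], 0.9], [[-5.6, -4.0, 0.5], 1.05], [[-6.4, -4.6, 1.2], 1.2], [[-7.07, -5.07, 2.0], 1.245], [[-7.07, -5.07, 2.05], 1.245]]' --hand 0 --squeeze 15

```text
time: 1.35
tool_pos: [0.4661, 0.1048, 0.1183]
tool_rot: [-3.138, 0.0, 1.639]
contact_force: [-1.2, 0.3, 0.5]
opening: 0.0916
grip_force: 0.0
```

```bash
python3 - <<'E'
from h import *
g=G["bc"]+G["by"]*.075
s=robot.observe()
c=robot.read_camera("wrist");cv2.imwrite("pics/w1.png",c["pixels"][:,:,::-1])
go([*g,.041],1.642)
# project expected box/sill points
T=Ro.from_euler("xyz",s["tool_rot"]).as_matrix();M=np.array(c["T_tool_cam"]);K=np.array(c["intrinsics"])
def pj(P):
    q=T.T@(np.array(P)-s["tool_pos"]);q=M[:3,:3].T@(q-M[:3,3]);a=K@np.array([q[0],-q[1],-q[2]]);return np.round(a[:2]/a[2])
by=G["by"];bx=np.array([by[1],-by[0]]);b=G["bc"]
for x in(-.032,.032): print("lead top",pj([*(b+by*.085+bx*x),.037]),"rail front in",pj([*(o+rx*x/.032*.038),.02]),"buf",pj([*(o+rx*x+ry*.205),.03]))
E
```

```text
t 1.4 bay x,y,z mm [ -3.3 -64.4 117.5] yaw-bay -0.055 F [-0.2 -1.9 -2. ] open 0.092 grip 0.0
shift [0.028 0.002 1.275] spin -0.002
lead top [220. 193.] rail front in [214. 131.] buf [ 187. -213.]
lead top [295. 193.] rail front in [302. 126.] buf [ 292. -221.]
```

View pics/w1.png

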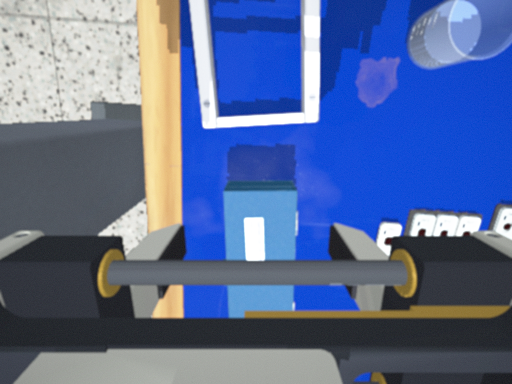

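Emit:
step_arm --motion '[[[0.02, 0.04, 0.6], 0], [[0.02, 0.04, 1.1], 0], [[0.02, 0.04, 1.26], 0], [[0.02, 0.04, 1.26], 0], [[0.02, 0.04, 1.26], 0]]'

```text
time: 2.02
tool_pos: [0.4692, 0.1085, 0.0464]
tool_rot: [3.139, -0.0, 1.642]
contact_force: [-0.2, 0.1, -0.1]
opening: 0.0921
grip_force: 0.0
```

Emit:
step_arm --motion '[[[0, 0, 0], 0], [[0, 0, 0], 0], [[0, 0, 0], 0], [[0, 0, 0], 0], [[0, 0, 0], 0], [[0, 0, 0], 0], [[0, 0, 0], 0], [[0, 0, 0], 0]]' --hand 255 --squeeze 15

```text
time: 3.02
tool_pos: [0.4685, 0.1081, 0.0453]
tool_rot: [3.141, -0.0, 1.642]
contact_force: [-1.4, -0.7, 5.6]
opening: 0.0638
grip_force: 15.0
```

```bash
python3 - <<'E'
from h import *
st()
E
```

```text
t 3.02 bay x,y,z mm [ -0.6 -61.1  45.3] yaw-bay -0.053 F [-1.4 -0.7  5.6] open 0.0638 grip 15.0
```

Emit:
step_arm --motion '[[[0, 0, -0.06], 0], [[0, 0, -0.12], 0], [[0, 0, -0.18], 0], [[0, 0, -0.24], 0], [[0, 0, -0.3], 0], [[0, 0, -0.36], 0], [[0, 0, -0.36], 0], [[0, 0, -0.36], 0]]'

```text
time: 4.03
tool_pos: [0.4684, 0.1084, 0.0667]
tool_rot: [3.141, -0.0, 1.642]
contact_force: [0.0, -0.2, -4.0]
opening: 0.0634
grip_force: 15.0
```

```bash
python3 - <<'E'
from h import *
st()
c=robot.read_camera("scene");cv2.imwrite("pics/s2.png",cv2.resize(c["pixels"][130:330,110:380,::-1],None,fx=2.9,fy=2.9,interpolation=cv2.INTER_CUBIC))
E
```

```text
t 4.03 bay x,y,z mm [ -0.6 -60.9  66.7] yaw-bay -0.053 F [ 0.  -0.2 -4. ] open 0.0634 grip 15.0
```

View pics/s2.png

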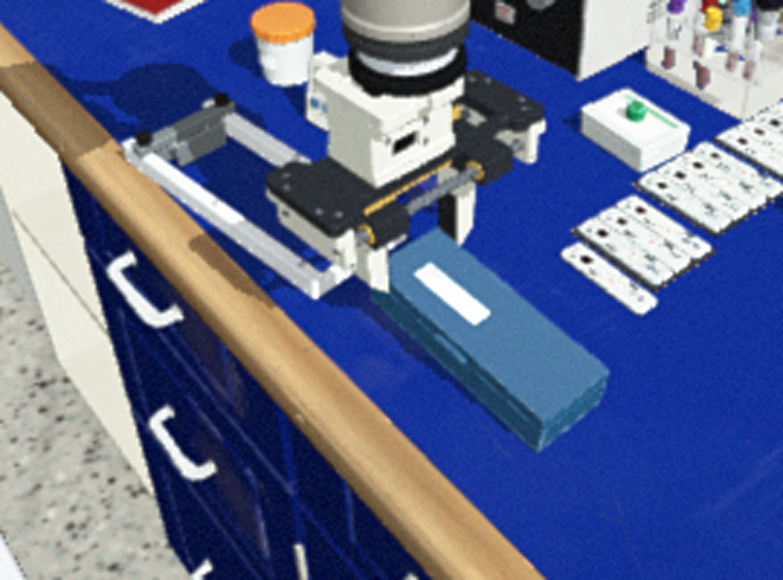

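Emit:
step_arm --motion '[[[0.12, 0, 0], 0], [[0.24, -0.01, 0], -0.01], [[0.36, -0.02, 0], -0.02], [[0.48, -0.02, 0], -0.03], [[0.6, -0.03, 0], -0.04], [[0.72, -0.04, 0], -0.05], [[0.84, -0.05, 0], -0.053], [[0.96, -0.05, 0], -0.053], [[1.08, -0.05, 0], -0.053], [[1.08, -0.05, 0], -0.053]]'

```text
time: 5.32
tool_pos: [0.4608, 0.1735, 0.0668]
tool_rot: [3.141, -0.001, 1.695]
contact_force: [-0.2, 3.1, -3.9]
opening: 0.064
grip_force: 15.0
```

```bash
python3 - <<'E'
from h import *
st()
c=robot.read_camera("top");cv2.imwrite("pics/t2.png",cv2.resize(c["pixels"][190:275,150:385,::-1],None,fx=3.4,fy=3.4,interpolation=cv2.INTER_CUBIC))
E
```

```text
t 5.33 bay x,y,z mm [-0.1  4.7 66.8] yaw-bay 0.0 F [-0.2  3.1 -3.9] open 0.064 grip 15.0
```

View pics/t2.png

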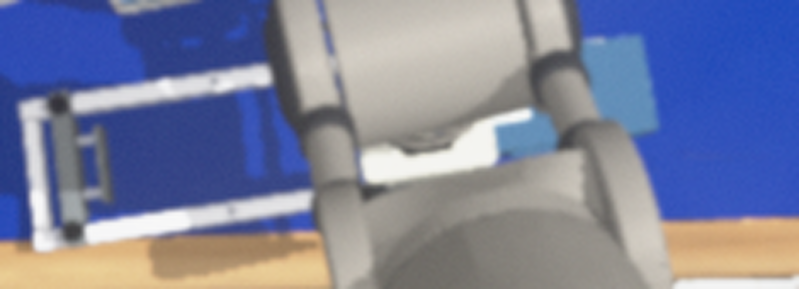

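```bash
python3 - <<'E'
from h import *
c=np.load("top.npy",allow_pickle=True).item()
for a,b in[(640,37),(657,131)]:
    p=px2w(c,150+a/3.4,190+b/3.4,.037)[:2]-o; print(p@rx,p@ry)
E
```

```text
0.02784860092556439 -0.15514552117332087
-0.03533806365041388 -0.1546987874138867
```

Emit:
step_arm --motion '[[[0, 0, 0.03], 0], [[0, 0, 0.06], 0], [[0, 0, 0.08], 0], [[0, 0, 0.1], 0], [[0, 0, 0.12], 0], [[0, 0, 0.12], 0]]'

```text
time: 6.12
tool_pos: [0.461, 0.1726, 0.0599]
tool_rot: [3.141, -0.0, 1.695]
contact_force: [-1.8, 3.0, 2.6]
opening: 0.0637
grip_force: 15.0
```

Emit:
step_arm --motion '[[[0, 0, 0], 0], [[0, 0, 0], 0], [[0, 0, 0], 0], [[0, 0, 0], 0], [[0, 0, 0], 0], [[0, 0, 0], 0]]' --hand 0

```text
time: 6.88
tool_pos: [0.4609, 0.1726, 0.0595]
tool_rot: [3.142, -0.0, 1.695]
contact_force: [0.4, -0.1, -0.9]
opening: 0.0915
grip_force: 0.0
```

```bash
python3 - <<'E'
from h import *
p=o+ry*(-.152+.016)+rx*(-.001)
go([*p,.041],BY)
E
```

```text
t 6.88 bay x,y,z mm [-0.1  3.7 59.5] yaw-bay -0.0 F [ 0.4 -0.1 -0.9] open 0.0915 grip 0.0
shift [-2.329 -0.014  0.309] spin -0.0
```

Emit:
step_arm --motion '[[[0, 0, -0.5], 0], [[-0.6, 0, -0.5], 0], [[-1.4, 0, -0.5], 0], [[-2.0, -0.01, -0.4], 0], [[-2.33, -0.01, 0], 0], [[-2.33, -0.01, 0.32], 0], [[-2.33, -0.01, 0.32], 0], [[-2.33, -0.01, 0.32], 0]]'

```text
time: 7.88
tool_pos: [0.4779, 0.034, 0.0409]
tool_rot: [3.141, 0.0, 1.695]
contact_force: [0.0, 0.3, 0.4]
opening: 0.092
grip_force: 0.0
```

```bash
python3 - <<'E'
from h import *
st()
c=robot.read_camera("scene");cv2.imwrite("pics/s3.png",cv2.resize(c["pixels"][130:330,110:380,::-1],None,fx=2.9,fy=2.9,interpolation=cv2.INTER_CUBIC))
E
```

```text
t 7.88 bay x,y,z mm [  -0.4 -135.9   40.9] yaw-bay 0.0 F [0.  0.3 0.4] open 0.092 grip 0.0
```

View pics/s3.png

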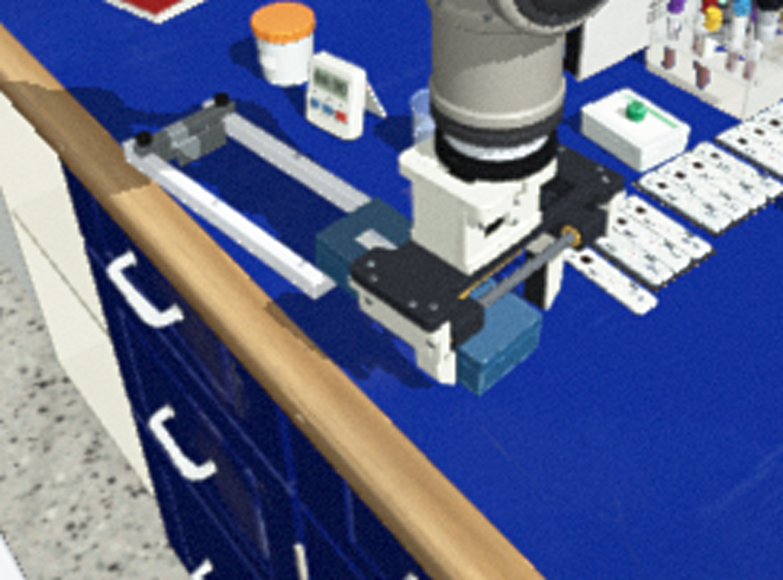

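Emit:
step_arm --motion '[[[0, 0, 0], 0], [[0, 0, 0], 0], [[0, 0, 0], 0], [[0, 0, 0], 0], [[0, 0, 0], 0], [[0, 0, 0], 0], [[0, 0, 0], 0], [[0, 0, 0], 0]]' --hand 255 --squeeze 15

```text
time: 8.93
tool_pos: [0.4779, 0.0338, 0.0405]
tool_rot: [3.141, 0.0, 1.695]
contact_force: [1.3, 1.1, 3.5]
opening: 0.064
grip_force: 15.0
```

Emit:
step_arm --motion '[[[0.05, 0, 0], 0], [[0.1, 0, 0], 0], [[0.15, 0, 0], 0], [[0.2, 0, 0], 0], [[0.25, 0, 0], 0], [[0.3, 0, 0], 0], [[0.3, 0, 0], 0]]'

```text
time: 9.8
tool_pos: [0.4759, 0.0507, 0.0407]
tool_rot: [3.141, 0.002, 1.696]
contact_force: [0.1, -5.8, 5.5]
opening: 0.0641
grip_force: 15.0
```

```bash
python3 - <<'E'
from h import *
st()
E
```

```text
t 9.8 bay x,y,z mm [  -0.4 -119.1   40.7] yaw-bay 0.0 F [ 0.1 -5.8  5.5] open 0.0641 grip 15.0
```

Emit:
step_arm --motion '[[[0.06, 0, 0], 0], [[0.12, 0, 0], 0], [[0.18, 0, 0], 0], [[0.24, 0, 0], 0], [[0.3, 0, 0], 0], [[0.36, 0, 0], 0], [[0.42, 0, 0], 0], [[0.48, 0, 0], 0], [[0.52, 0, 0], 0], [[0.52, 0, 0], 0]]'

```text
time: 11.05
tool_pos: [0.4724, 0.0813, 0.041]
tool_rot: [3.14, 0.002, 1.696]
contact_force: [1.2, -8.9, 8.0]
opening: 0.0639
grip_force: 15.0
```

```bash
python3 - <<'E'
from h import *
st()
E
```

```text
t 11.05 bay x,y,z mm [ -0.  -88.2  41. ] yaw-bay 0.001 F [ 1.2 -8.9  8. ] open 0.0639 grip 15.0
```

Emit:
step_arm --motion '[[[0, 0, -0.04], 0], [[0, 0, -0.08], 0], [[0, 0, -0.12], 0], [[0, 0, -0.16], 0], [[0, 0, -0.2], 0], [[0, 0, -0.24], 0], [[0, 0, -0.24], 0]]'

```text
time: 11.92
tool_pos: [0.4709, 0.0827, 0.0547]
tool_rot: [-3.14, -0.0, 1.695]
contact_force: [-2.0, 1.1, -3.9]
opening: 0.0638
grip_force: 15.0
```

```bash
python3 - <<'E'
from h import *
st()
E
```

```text
t 11.93 bay x,y,z mm [ -1.3 -86.7  54.7] yaw-bay 0.0 F [-2.   1.1 -3.9] open 0.0638 grip 15.0
```

Emit:
step_arm --motion '[[[0.08, 0, -0.02], 0], [[0.16, 0, -0.03], 0], [[0.24, 0, -0.05], 0], [[0.32, 0, -0.06], 0], [[0.4, 0, -0.08], 0], [[0.48, 0, -0.1], 0], [[0.56, 0, -0.11], 0], [[0.64, 0, -0.13], 0], [[0.72, 0, -0.14], 0], [[0.75, 0, -0.15], 0]]'

```text
time: 13.18
tool_pos: [0.4654, 0.1277, 0.0633]
tool_rot: [-3.141, -0.0, 1.695]
contact_force: [1.6, -2.0, -4.6]
opening: 0.0637
grip_force: 15.0
```

```bash
python3 - <<'E'
from h import *
st()
E
```

```text
t 13.18 bay x,y,z mm [ -1.2 -41.3  63.3] yaw-bay -0.0 F [ 1.6 -2.  -4.6] open 0.0637 grip 15.0
```

Emit:
step_arm --motion '[[[0.08, 0, 0], 0], [[0.16, 0, 0.01], 0], [[0.24, 0, 0.02], 0], [[0.32, 0, 0.03], 0], [[0.4, 0, 0.04], 0], [[0.48, 0, 0.05], 0], [[0.56, 0, 0.06], 0], [[0.64, 0, 0.07], 0], [[0.68, 0, 0.08], 0], [[0.68, 0, 0.08], 0]]'

```text
time: 14.42
tool_pos: [0.4607, 0.1682, 0.0588]
tool_rot: [-3.142, -0.001, 1.695]
contact_force: [0.2, 1.0, -4.6]
opening: 0.0636
grip_force: 15.0
```

```bash
python3 - <<'E'
from h import *
st()
c=robot.read_camera("scene");cv2.imwrite("pics/s4.png",cv2.resize(c["pixels"][130:330,110:380,::-1],None,fx=2.9,fy=2.9,interpolation=cv2.INTER_CUBIC))
E
```

```text
t 14.43 bay x,y,z mm [-0.8 -0.6 58.8] yaw-bay -0.0 F [ 0.2  1.  -4.6] open 0.0636 grip 15.0
```

View pics/s4.png

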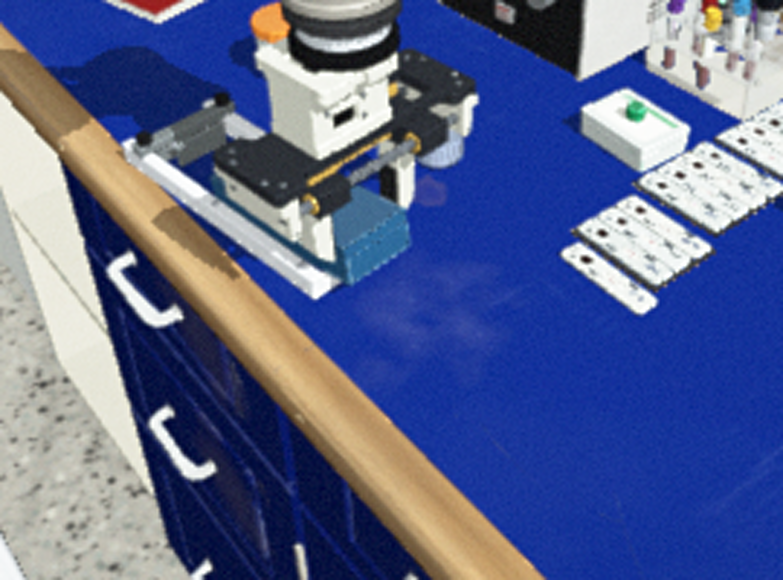

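Emit:
step_arm --motion '[[[0.07, 0, 0], 0], [[0.14, 0, 0], 0], [[0.21, 0, 0], 0], [[0.28, 0, 0], 0], [[0.35, 0, 0], 0], [[0.42, 0, 0], 0], [[0.48, 0, 0], 0], [[0.53, 0, 0], 0], [[0.53, 0, 0], 0]]'

```text
time: 15.6
tool_pos: [0.4568, 0.1998, 0.0589]
tool_rot: [3.142, -0.001, 1.695]
contact_force: [-0.6, 0.6, -5.0]
opening: 0.0634
grip_force: 15.0
```

Emit:
step_arm --motion '[[[0, 0, 0.04], 0], [[0, 0, 0.08], 0], [[0, 0, 0.12], 0], [[0, 0, 0.16], 0], [[0, 0, 0.2], 0], [[0, 0, 0.24], 0], [[0, 0, 0.26], 0], [[0, 0, 0.26], 0]]'

```text
time: 16.6
tool_pos: [0.4569, 0.1998, 0.0452]
tool_rot: [3.14, -0.001, 1.695]
contact_force: [-6.5, -1.7, 18.4]
opening: 0.0635
grip_force: 15.0
```

```bash
python3 - <<'E'
from h import *
st()
E
```

```text
t 16.6 bay x,y,z mm [-0.7 31.2 45.2] yaw-bay -0.0 F [-6.5 -1.7 18.4] open 0.0635 grip 15.0
```

Emit:
step_arm --motion '[[[0, 0, -0.02], 0], [[0, 0, -0.04], 0], [[0, 0, -0.05], 0], [[0, 0, -0.05], 0]]'

```text
time: 17.1
tool_pos: [0.4568, 0.1993, 0.0459]
tool_rot: [-3.141, -0.0, 1.695]
contact_force: [-0.5, 1.1, -6.7]
opening: 0.0632
grip_force: 15.0
```

```bash
python3 - <<'E'
from h import *
st()
c=robot.read_camera("scene");cv2.imwrite("pics/s5.png",cv2.resize(c["pixels"][160:260,140:280,::-1],None,fx=5.6,fy=5.6,interpolation=cv2.INTER_CUBIC))
E
```

```text
t 17.1 bay x,y,z mm [-0.8 30.8 45.9] yaw-bay -0.0 F [-0.5  1.1 -6.7] open 0.0632 grip 15.0
```

View pics/s5.png

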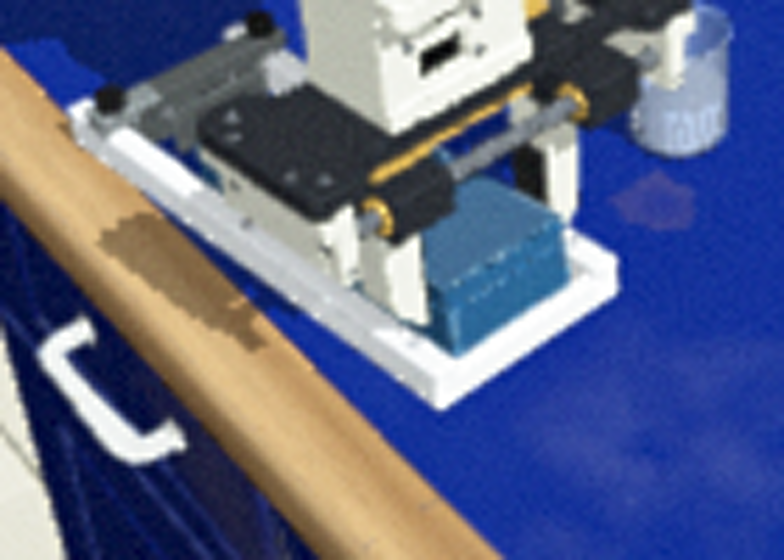

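Emit:
step_arm --motion '[[[0, 0, 0.015], 0], [[0.04, 0, 0.015], 0], [[0.08, 0, 0.015], 0], [[0.12, 0, 0.015], 0], [[0.16, 0, 0.015], 0], [[0.2, 0, 0.015], 0]]'

```text
time: 17.9
tool_pos: [0.4554, 0.2114, 0.0454]
tool_rot: [3.142, -0.0, 1.695]
contact_force: [0.5, -3.0, -3.9]
opening: 0.0639
grip_force: 15.0
```

Emit:
step_arm --motion '[[[0.025, 0, 0], 0], [[0.05, 0, 0], 0], [[0.075, 0, 0], 0]]'

```text
time: 18.27
tool_pos: [0.4549, 0.2158, 0.0454]
tool_rot: [-3.142, -0.0, 1.695]
contact_force: [-0.1, -2.5, -3.8]
opening: 0.0638
grip_force: 15.0
```

Emit:
step_arm --motion '[[[0.025, 0, 0], 0], [[0.05, 0, 0], 0]]'

```text
time: 18.52
tool_pos: [0.4545, 0.2187, 0.0454]
tool_rot: [3.142, -0.0, 1.695]
contact_force: [1.0, -2.1, -4.3]
opening: 0.0642
grip_force: 15.0
```

```bash
python3 - <<'E'
from h import *
st()
E
```

```text
t 18.52 bay x,y,z mm [-0.7 50.3 45.4] yaw-bay -0.0 F [ 1.  -2.1 -4.3] open 0.0642 grip 15.0
```

Emit:
step_arm --motion '[[[0.025, 0, 0], 0], [[0.05, 0, 0], 0]]'

```text
time: 18.77
tool_pos: [0.4541, 0.2217, 0.0454]
tool_rot: [3.142, -0.0, 1.695]
contact_force: [0.8, -2.6, -4.6]
opening: 0.0637
grip_force: 15.0
```

Emit:
step_arm --motion '[[[0.025, 0, 0], 0], [[0.05, 0, 0], 0]]'

```text
time: 19.02
tool_pos: [0.4538, 0.2247, 0.0454]
tool_rot: [3.142, -0.0, 1.695]
contact_force: [0.3, -1.8, -4.5]
opening: 0.0642
grip_force: 15.0
```

Emit:
step_arm --motion '[[[0.025, 0, 0], 0], [[0.05, 0, 0], 0]]'

```text
time: 19.27
tool_pos: [0.4534, 0.2277, 0.0454]
tool_rot: [3.142, -0.0, 1.695]
contact_force: [0.8, -1.8, -4.4]
opening: 0.0642
grip_force: 15.0
```

Emit:
step_arm --motion '[[[0.025, 0, 0], 0], [[0.05, 0, 0], 0]]'

```text
time: 19.52
tool_pos: [0.453, 0.2306, 0.0454]
tool_rot: [3.142, -0.0, 1.695]
contact_force: [0.5, -2.3, -4.7]
opening: 0.0641
grip_force: 15.0
```

Emit:
step_arm --motion '[[[0.025, 0, 0], 0], [[0.05, 0, 0], 0]]'

```text
time: 19.77
tool_pos: [0.4527, 0.233, 0.0454]
tool_rot: [-3.141, 0.001, 1.695]
contact_force: [1.3, -6.8, -3.4]
opening: 0.0636
grip_force: 15.0
```

Emit:
step_arm --motion '[[[0.025, 0, 0], 0], [[0.025, 0, 0], 0]]'

```text
time: 20.02
tool_pos: [0.4525, 0.2346, 0.0454]
tool_rot: [-3.141, 0.001, 1.695]
contact_force: [0.5, -5.4, -4.2]
opening: 0.0638
grip_force: 15.0
```

Emit:
step_arm --motion '[[[0.02, 0, 0], 0], [[0.04, 0, 0], 0], [[0.06, 0, 0], 0]]'

```text
time: 20.4
tool_pos: [0.4521, 0.2379, 0.0454]
tool_rot: [-3.141, 0.001, 1.695]
contact_force: [1.2, -7.2, -3.2]
opening: 0.0638
grip_force: 15.0
```

Emit:
step_arm --motion '[[[0.02, 0, 0], 0], [[0.04, 0, 0], 0], [[0.04, 0, 0], 0]]'

```text
time: 20.78
tool_pos: [0.4518, 0.2404, 0.0454]
tool_rot: [-3.141, 0.001, 1.695]
contact_force: [1.5, -5.9, -3.5]
opening: 0.0637
grip_force: 15.0
```

Emit:
step_arm --motion '[[[0, 0, 0.01], 0], [[0.01, 0, 0.02], 0], [[0.02, 0, 0.02], 0], [[0.02, 0, 0.02], 0]]'

```text
time: 21.28
tool_pos: [0.4517, 0.2414, 0.0443]
tool_rot: [-3.141, 0.001, 1.695]
contact_force: [0.8, -6.6, -2.4]
opening: 0.0639
grip_force: 15.0
```

Emit:
step_arm --motion '[[[0, 0, 0.01], 0], [[0, 0, 0.02], 0], [[0.005, 0, 0.02], 0], [[0.01, 0, 0.02], 0], [[0.01, 0, 0.02], 0]]'

```text
time: 21.9
tool_pos: [0.4516, 0.2419, 0.0431]
tool_rot: [-3.141, 0.001, 1.695]
contact_force: [0.5, -7.7, -3.2]
opening: 0.0638
grip_force: 15.0
```

```bash
python3 - <<'E'
from h import *
st()
E
```

```text
t 21.9 bay x,y,z mm [-0.7 73.7 43.1] yaw-bay -0.0 F [ 0.5 -7.7 -3.2] open 0.0638 grip 15.0
```

Emit:
step_arm --motion '[[[0, 0, 0.02], 0], [[0, 0, 0.04], 0], [[0, 0, 0.05], 0], [[0, 0, 0.05], 0]]'

```text
time: 22.4
tool_pos: [0.4515, 0.242, 0.04]
tool_rot: [-3.141, 0.001, 1.695]
contact_force: [1.2, -7.1, -4.2]
opening: 0.0638
grip_force: 15.0
```

Emit:
step_arm --motion '[[[0, 0, 0], 0], [[0, 0, 0], 0], [[0, 0, 0], 0], [[0, 0, 0], 0], [[0, 0, 0], 0], [[0, 0, 0], 0]]' --hand 0

```text
time: 23.15
tool_pos: [0.4515, 0.2428, 0.04]
tool_rot: [-3.142, -0.0, 1.695]
contact_force: [-0.6, 0.4, 0.2]
opening: 0.0919
grip_force: 0.0
```

```bash
python3 - <<'E'
from h import *
st()
E
```

```text
t 23.15 bay x,y,z mm [-0.7 74.6 40. ] yaw-bay -0.0 F [-0.6  0.4  0.2] open 0.0919 grip 0.0
```

Emit:
step_arm --motion '[[[0, 0, -0.5], 0], [[0, 0, -1.0], 0], [[-0.6, 0, -1.2], 0], [[-1.3, 0, -1.2], 0], [[-1.3, 0, -1.2], 0], [[-1.3, 0, -1.2], 0]]' --hand 255

```text
time: 23.9
tool_pos: [0.4611, 0.1656, 0.112]
tool_rot: [3.142, -0.0, 1.694]
contact_force: [-0.1, 0.4, 0.1]
opening: 0.0363
grip_force: 0.0
```

```bash
python3 - <<'E'
from h import *
s=st()
c=robot.read_camera("wrist");cv2.imwrite("pics/w2.png",c["pixels"][:,:,::-1])
T=Ro.from_euler("xyz",s["tool_rot"]).as_matrix();M=np.array(c["T_tool_cam"]);K=np.array(c["intrinsics"])
def pj(P):
    q=T.T@(np.array(P)-s["tool_pos"]);q=M[:3,:3].T@(q-M[:3,3]);a=K@np.array([q[0],-q[1],-q[2]]);return np.round(a[:2]/a[2])
for y in(.035,.045,.055): print(y,pj([*(o+ry*y),.037]),"lead",pj([*(o+ry*(y+.17)),.037]))
E
```

```text
t 23.9 bay x,y,z mm [ -0.7  -3.2 112. ] yaw-bay -0.001 F [-0.1  0.4  0.1] open 0.0363 grip 0.0
0.035 [258. 163.] lead [ 259. -106.]
0.045 [258. 151.] lead [ 259. -126.]
0.055 [258. 138.] lead [ 259. -148.]
```

View pics/w2.png

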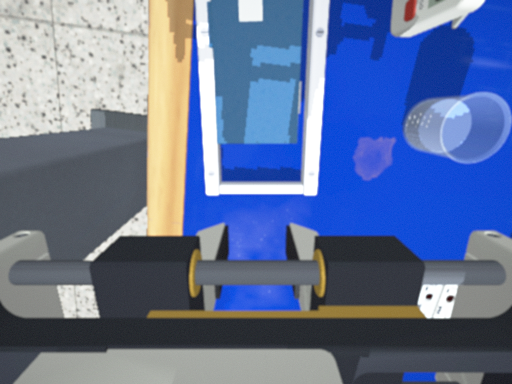

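Emit:
step_arm --motion '[[[0.2, 0, 0.4], 0], [[0.35, 0, 0.8], 0], [[0.35, 0, 1.1], 0], [[0.35, 0, 1.2], 0], [[0.35, 0, 1.2], 0], [[0.35, 0, 1.2], 0]]'

```text
time: 24.7
tool_pos: [0.459, 0.1865, 0.0407]
tool_rot: [3.14, -0.0, 1.695]
contact_force: [0.7, -0.9, 0.2]
opening: 0.0008
grip_force: 0.0
```

Emit:
step_arm --motion '[[[0.04, 0, 0], 0], [[0.08, 0, 0], 0], [[0.12, 0, 0], 0], [[0.16, 0, 0], 0]]'

```text
time: 25.2
tool_pos: [0.4574, 0.1959, 0.0401]
tool_rot: [3.141, -0.0, 1.695]
contact_force: [0.5, 0.1, -0.0]
opening: 0.0004
grip_force: 0.0
```

Emit:
step_arm --motion '[[[0.02, 0, 0], 0], [[0.04, 0, 0], 0], [[0.06, 0, 0], 0]]'

```text
time: 25.58
tool_pos: [0.4569, 0.1994, 0.04]
tool_rot: [3.142, -0.0, 1.695]
contact_force: [-0.2, -0.0, 0.7]
opening: 0.0004
grip_force: 0.0
```

Emit:
step_arm --motion '[[[0.02, 0, 0], 0], [[0.04, 0, 0], 0], [[0.06, 0, 0], 0]]'

```text
time: 25.95
tool_pos: [0.4565, 0.2029, 0.04]
tool_rot: [3.142, -0.0, 1.695]
contact_force: [-0.8, -0.6, -0.9]
opening: 0.0006
grip_force: 0.0
```

Emit:
step_arm --motion '[[[0.015, 0, 0], 0], [[0.03, 0, 0], 0]]'

```text
time: 26.2
tool_pos: [0.4563, 0.2047, 0.04]
tool_rot: [3.142, -0.0, 1.695]
contact_force: [0.1, 0.1, -0.4]
opening: 0.0007
grip_force: 0.0
```

Emit:
step_arm --motion '[[[0.015, 0, 0], 0], [[0.03, 0, 0], 0]]'

```text
time: 26.45
tool_pos: [0.456, 0.2065, 0.04]
tool_rot: [3.142, -0.0, 1.695]
contact_force: [-0.2, -0.4, 0.2]
opening: 0.0003
grip_force: 0.0
```

Emit:
step_arm --motion '[[[0.015, 0, 0], 0], [[0.03, 0, 0], 0]]'

```text
time: 26.7
tool_pos: [0.4558, 0.2082, 0.04]
tool_rot: [3.142, 0.0, 1.695]
contact_force: [1.5, -4.2, 0.4]
opening: 0.0003
grip_force: 2.5
```

Emit:
step_arm --motion '[[[0.015, 0, 0], 0], [[0.03, 0, 0], 0]]'

```text
time: 26.95
tool_pos: [0.4557, 0.2094, 0.04]
tool_rot: [-3.141, 0.001, 1.695]
contact_force: [0.6, -4.6, 0.7]
opening: 0.0003
grip_force: 2.6
```

Emit:
step_arm --motion '[[[0.015, 0, 0], 0], [[0.03, 0, 0], 0]]'

```text
time: 27.2
tool_pos: [0.4555, 0.2104, 0.04]
tool_rot: [-3.141, 0.002, 1.695]
contact_force: [0.9, -10.2, 1.5]
opening: 0.0003
grip_force: 4.9
```

Emit:
step_arm --motion '[[[0.01, 0, 0], 0], [[0.01, 0, 0], 0], [[0.01, 0, 0], 0]]'

```text
time: 27.58
tool_pos: [0.4554, 0.2105, 0.04]
tool_rot: [-3.141, 0.003, 1.695]
contact_force: [2.1, -12.3, 2.1]
opening: 0.0004
grip_force: 6.1
```

Emit:
step_arm --motion '[[[0.01, 0, 0], 0], [[0.01, 0, 0], 0], [[0.01, 0, 0], 0]]'

```text
time: 27.95
tool_pos: [0.4555, 0.2106, 0.0401]
tool_rot: [-3.141, 0.003, 1.695]
contact_force: [1.3, -15.6, 2.6]
opening: 0.0008
grip_force: 7.7
```

Emit:
step_arm --motion '[[[-0.1, 0, 0], 0], [[-0.4, 0, 0], 0], [[-0.4, 0, -1.0], 0], [[-0.8, 0, -2.0], 0], [[-1.6, -0.5, -3.0], 0], [[-2.6, -1, -3.0], 0], [[-3.6, -1.5, -3], 0], [[-4.2, -1.8, -3], 0], [[-4.2, -1.8, -3], 0], [[-4.2, -1.8, -3], 0]]'

```text
time: 29.2
tool_pos: [0.3791, -0.0508, 0.22]
tool_rot: [3.141, -0.0, 1.693]
contact_force: [0.1, -0.9, 0.4]
opening: 0.0005
grip_force: 0.0
```

```bash
python3 - <<'E'
from h import *
st()
c=robot.read_camera("top");a=np.load("top.npy",allow_pickle=True).item()
for z in(.03,.037):
  for x in (-.02,0,.012):
    for nm,cc in(("old",a),("new",c)):
        out=[]
        for y in np.arange(.020 if 0 else .19,.236,.003):
            u,v=w2px(cc,[*(o+rx*x+ry*y),z])
            out.append("/".join(str(int(t)) for t in cv2.getRectSubPix(cc["pixels"],(1,1),(float(u),float(v)))[0,0]))
        if z==.037: print(x,nm,out)
x=0
for y in np.arange(.03,.066,.003):
    u,v=w2px(c,[*(o+ry*y),.037]);print(round(y,3),cv2.getRectSubPix(c["pixels"],(1,1),(float(u),float(v)))[0,0])
E
```

```text
t 29.2 bay x,y,z mm [-109.  -207.8  220. ] yaw-bay -0.002 F [ 0.1 -0.9  0.4] open 0.0005 grip 0.0
-0.02 old ['56/81/181', '56/81/179', '57/82/181', '59/83/181', '67/89/175', '99/108/149', '131/136/144', '141/145/152', '129/133/152', '138/142/166', '158/162/181', '157/160/171', '147/150/155', '157/161/165', '156/161/165', '152/158/161']
-0.02 new ['110/146/181', '106/142/180', '98/136/174', '93/128/164', '85/115/149', '83/112/142', '85/116/147', '88/121/155', '86/120/152', '87/120/151', '97/120/146', '106/115/124', '123/127/131', '147/152/155', '146/151/154', '141/146/149']
0 old ['54/81/179', '56/82/179', '54/82/179', '55/82/179', '65/87/173', '98/108/149', '131/136/145', '128/135/148', '83/93/136', '55/69/131', '66/77/126', '98/101/121', '134/138/143', '155/161/163', '156/163/165', '151/156/160']
0 new ['203/216/229', '206/216/228', '176/196/214', '117/151/185', '95/135/175', '96/136/175', '94/135/174', '93/135/174', '95/135/175', '95/134/172', '99/126/153', '106/117/126', '126/131/135', '153/159/163', '157/162/165', '151/156/161']
0.012 old ['53/80/179', '54/80/179', '54/80/179', '54/81/179', '64/86/171', '101/110/150', '133/138/147', '127/134/147', '85/93/133', '69/80/132', '79/88/127', '108/113/127', '139/145/149', '155/161/164', '156/162/166', '152/158/161']
0.012 new ['95/135/175', '95/136/175', '96/134/175', '94/134/175', '95/135/176', '96/135/175', '96/136/176', '95/136/176', '95/135/174', '95/135/173', '102/128/156', '107/117/126', '124/129/132', '150/155/159', '156/162/166', '153/159/163']
0.03 [ 52  70 137]
0.033 [ 53  69 136]
0.036 [ 53  70 135]
0.039 [ 54  69 135]
0.042 [ 52  68 134]
0.045 [ 52  69 134]
0.048 [ 57  75 135]
0.051 [ 69  90 130]
0.054 [ 78 104 132]
0.057 [ 80 106 134]
0.06 [ 80 105 135]
0.063 [ 78 105 134]
0.066 [ 79 106 135]
```

```bash
python3 -c "
from cell import robot
print(robot.hand_in())"
```

```text
the job is handed in; nothing more can be done
None
```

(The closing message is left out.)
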